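# Free the jammed locating block from the drill fixture

## Task

Clear the drill fixture: hang the orange chip guard by its handle on the pair of hooks and let go of it, then take the brass locating block that is jammed in the socket and rock it side to side, leaning it first a good few degrees toward the red cheek and then as far toward the blue cheek, until it works free. Do not drag, tip or lift the loose fixture off the bench, as a straight pull would, and leave the other things on the bench alone. Finish while still holding the block upright and just clear over its socket, with a centimetre or three of daylight below it; do not put it down.

Things in the scene. Friction and masses are not known exactly. Their poses are not given: they have to be found in the camera images.
- fixture: Drill fixture standing loose on the bench: dark steel plate 170 (x) x 180 (y) x 12 mm, 3 kg, with an open-topped socket in its middle (housing 60 (x) x 66 (y) mm outside). Origin: centre of the plate's underside; z up. Socket floor 12 mm, rim 50 mm above the origin. The cheek on the +y side is red, that on the -y side blue.
- socket_mouth (a point): Centre of the socket's open top, 50 mm above the fixture's origin; the socket is 38 mm deep
- pad_line (a point): Midway between two sprung rubber pads (bars along x, 34 mm above the fixture's origin) that squeeze the block from both cheeks. A straight pull meets 35 to 60 N and lifts the fixture. Leaning the block to and fro about the x axis through this point, lifting slightly throughout, makes the pads slip and it climbs with little force; out of their grip after about 22 mm.
- block: Brass locating block, 0.2 to 0.4 kg, jammed in the socket. Origin: centre of its underside, axes parallel to the fixture's; seated, it is 12 mm above the fixture's. Body 40 (x) x 28 (y) x 46 mm tall, on it a tab to pinch, 14 mm thick (x), 28 mm wide (y), from 46 to 96 mm up. Play in the socket: 2 mm each way in x, 5 mm in y; it can lean up to 0.2 rad toward either cheek.
- block_top (a point): Centre of the top end of the block's tab, 96 mm above its underside
- guard: Orange chip guard, about 0.2 kg, standing on the fixture's plate round the socket: a frame without top or bottom, 80 (x) x 106 (y) x 45 mm tall, with an arched steel handle: uprights at y = +-48 mm carry a level 10 mm round bar along y, 135 mm up, which crosses over the block. Origin: centre of its underside, z up.
- guard_bar (a point): Middle of the guard's handle bar, on the bar's axis; the bar runs along y between uprights at +-48 mm
- hook_stand: Fixed stand: two steel prongs 8 mm thick at y = +-30 mm (52 mm free between them for fingers) point to its -x side, from where the bar is brought in over the tips. Origin: on the bench below their trough. Posts at x = +72 mm, 219 mm tall; the prongs slope down to the trough (axis height 190 mm, x = +12 to -6 mm), then turn up to the tips.
- hook_seat (a point): Where the middle of the guard's bar lies when hung: in the trough, 199 mm above the bench, midway between the prongs; the bar then runs along the stand's y axis
- hook_tips (a point): Midway between the prongs' upturned tips, 27 mm to the -x side of the seat; the tips' tops are 218 mm above the bench
- brush_pot: Bystander: white pot, 72 mm wide and 95 mm tall, with brushes standing in it to 180 mm. Origin: centre of its underside
- paint_tub: Bystander: white tub with blue label, 84 mm wide, 75 mm tall. Origin: centre of its underside
- glue_bottle: Bystander: white glue bottle with yellow label and orange cap, 56 mm wide, 150 mm tall. Origin: centre of its underside
- sanding_block: Bystander: cork sanding block 70 x 45 x 28 mm. Origin: centre of its underside
- offcut: Bystander: pale wood offcut 120 x 55 x 35 mm. Origin: centre of its underside
- screwdriver: Bystander: red-handled screwdriver lying flat, 190 mm long. Origin: centre of its underside as it lies

How it is judged:
On the way, in this order (a step that is already met when the one before it is completed fails the run):
1. the chip guard hangs by its bar on both hooks, released (distance between guard_bar and hook_seat below 0.02 m and contact force between guard and hook_stand above 0.5 N and contact force between the fingers and guard below 0.1 N and angle between guard's own z axis and vertical below 0.3 rad), for 0.2 s.
2. the block, still in the socket, is leaned toward the red cheek (angle between block's own z axis and vertical above 0.05 rad and y of block_top in the frame of fixture above 0.002 m and z of block in the frame of fixture below 0.04 m), for 0.05 s.
3. the block, still in the socket, is leaned toward the blue cheek (angle between block's own z axis and vertical above 0.05 rad and y of block_top in the frame of fixture below -0.002 m and z of block in the frame of fixture below 0.04 m), for 0.05 s.
At the end, for the whole second after the job is handed in: Guard hung and released, bar within 20 mm of the seat; fingers hold the block still, within 0.25 rad of upright, 35 mm of the socket's centre, 4 to 55 mm above its rim, off the fixture; fixture flat, within 40 mm of its start (all of step 1 and z of block in the frame of fixture between 0.054 and 0.105 m and horizontal distance between block and fixture below 0.035 m and angle between block's own z axis and vertical below 0.25 rad and contact force between the fingers and block above 1 N and contact force between block and fixture below 0.2 N and linear speed of block below 0.03 m/s and height (world z) of fixture below 0.004 m and angle between fixture's own z axis and vertical below 0.04 rad and distance of fixture from where it was at the start of the episode below 0.04 m); the arm keeps its last pose, push and grip.
It fails at once if the fixture is lifted off the bench (4 mm), tipped (0.04 rad) or dragged (40 mm) (height (world z) of fixture above 0.004 m or angle between fixture's own z axis and vertical above 0.04 rad or distance of fixture from where it was at the start of the episode above 0.04 m).
It fails at once if a bystander is moved by more than 30 mm (distance of any of brush_pot, paint_tub, glue_bottle, sanding_block, offcut, screwdriver from where it was at the start of the episode above 0.03 m).
It also fails if it takes over 72 s, if anything falls off the work surface, if the arm or the gripper's body presses on something with over 40 N, if the wrist force passes 120 N, or if a joint passes its speed limit or range.

## Robot

A 6-joint arm with a two-finger parallel gripper is mounted at the origin on the work surface. World frame = base frame: x ahead of the robot, y to its left, z up, the work surface at z = 0. Lengths are in m, angles in rad, forces in N, time in s.
With the tool pointing down it reaches from about 0.25 to 0.775 m from the base axis. Payload 4 kg.
Tool frame: the origin (TCP) lies midway between the tips of the shut fingers; the grasp point (between the pads) lies 19 mm behind it; z points along the fingers, y is the line along which they close (so a half turn about z gives the same grasp; the last joint's range is limited). The gripper opens to 94 mm and grips with 3 to 60 N. Pads are 16 mm wide; open, the fingers measure 119 mm over their backs; the gripper's body (75 mm by 177 mm) begins 78 mm behind the grasp point.
Start: joints at [1.218, 0.087, 1.371, -0, 1.684, -0.103], TCP at [0.136, 0.533, 0.206] pointing down, gripper open.
Joint ranges: [-3.1, 3.1], [-0.76, 2.03], [0.27, 2.55], [-1.08, 4.22], [0.17, 2.65], [-2.57, 2.57]. Speed limits (rad/s): [2.79, 2.79, 3.14, 3.14, 3.14, 3.14].

## Interface

Orientations are given as [roll, pitch, yaw] about the fixed x, y, z axes, in that order (R = Rz(yaw) Ry(pitch) Rx(roll)).
In Python, from bench import get_obs, snapshot, close_job gives the robot as it stands. The module is installed in compiled form; this text tells all that it offers.
- The arm moves only by the tool drive_tool, never from a script. Its argument "commands" is a list of rows, each a list of 6 numbers: the shift along the tool's x, y, z in units of 0.04 m (1.0 is 0.04 m), then the turn, a rotation vector about the tool's x, y, z in units of 0.1 rad (1.0 is 0.1 rad). In form: [[dx, dy, dz, wx, wy, wz], ...]. A call has 1 to 20 rows; each row shifts and turns the commanded pose from where the row before left it, along the tool's axes as they then stand; what a row does not reach is not made up. A row lasts 1/8 s, in which the tool goes at most 62.5 mm and 10.7 degrees, less where a joint would pass 70% of its speed; a pose out of reach is approached as far as the arm can. A call with a number of a shift or a turn outside -1 to 1 is refused whole. A call with a gripper value outside its range is refused whole. "gripper" is the closure, from 0 (fully open) to 1 (shut), set as the call begins (left out, the last holds). The fingers move at their own pace and stop on an object; the grip force is fixed at half the most. Time passes only in rows, so rows that do not move let the fingers close. It gives the time, the measured TCP pose, the force, the opening and the grip force at its end, in the units of the state.
- get_obs(): the state, without advancing time (a new reading comes with each control period).
- snapshot(name): name is "scene" or "top" or "wrist"; returns a dict with "image" (400x640x3 uint8, blue, green, red), "range_z" (400x640 float32, m along the optical axis (not along the pixel's ray), 0 where there is no reading), "fx", "fy", "cx", "cy" (pixels), "rvec" (rotation vector, rad) and "tvec" (3), from world to camera coordinates, as OpenCV has them. Camera axes: x right, y down, z forward; pixel columns grow to the right and rows downward; lengths in m; the calibration is good to about 2 mm. The wrist camera is an equidistant fisheye: a pixel r from the principal point sees the ray r / f radians off the axis. A picture is of the moment at which its call begins.
- close_job(): hands the job in; it is judged then, once.
The state is a dict: "time": time; "joint_positions": joint angles; "qvel": joint speeds; "joint_torque": joint torques, N m; "tool_pos": TCP position; "ee_rot": TCP orientation; "wrist_force": force on the tool from outside, world axes, zero at the start; "wrist_torque": the same for the moment, N m; "width": finger opening in m; "finger_force": force on a finger pad.
Only numpy, scipy, OpenCV 4.12 (cv2) and the standard library are available. Lean on these libraries where they do the work, as an engineer would, in place of code of your own. Each camera call takes 0.05 s, during which the arm holds its last target. There are 200 camera calls.

## Working session

There is one attempt and no reset: what is moved stays moved. The work goes in short steps, Python scripts to look and compute and a tool call to move; the robot and the scene stay as the last step left them, time stands still between calls to the robot, and variables do not carry over. Pictures are saved under pics/ and viewed, at most 10 in all, crops included, and the job is handed in when it is done.

Besides the shell and the picture viewer there is one more tool, called after "Request:" as name(argument=value, ...), one argument or row to a line, values as JSON. drive_tool: Moves the arm, as the interface text tells. Its arguments: {"type":"object","properties":{"commands":{"type":"array"},"gripper":{"type":"number"}},"required":["commands"]}

```bash
mkdir -p pics; cat > h.py <<'E'
import numpy as np, cv2
from bench import get_obs, snapshot, close_job
def cloud(s):
    R,_=cv2.Rodrigues(np.array(s['rvec'],float)); t=np.array(s['tvec'],float).reshape(3)
    z=s['range_z'].astype(float); v,u=np.mgrid[:z.shape[0],:z.shape[1]]
    P=np.stack([(u-s['cx'])/s['fx']*z,(v-s['cy'])/s['fy']*z,z],-1)
    W=(P-t)@R; W[z<=0]=np.nan
    return W
E
python3 - <<'E'
from h import *
import pickle
d={}
for n in('scene','top'):
    s=snapshot(n); d[n]=s; cv2.imwrite(f'pics/{n}0.png',s['image'])
    print(n,s['fx'],s['cx'],s['cy'],s['rvec'],s['tvec'])
pickle.dump(d,open('d0.pkl','wb'))
o=get_obs(); print(o)
E
```

```text
scene 518.6738643984731 325.94971061047255 191.4694435938968 [ 1.96387366  1.78021712 -0.52121529] [-0.08737306 -0.42477202  1.97709039]
top 465.36546858258646 313.3609500639557 205.37683805791173 [ 2.16866903 -2.13698739  0.15059334] [0.00702392 0.62691773 1.50092241]
{'time': 0.1, 'joint_positions': array([ 1.21791389e+00,  8.79318404e-02,  1.37209361e+00,  2.82827325e-06,
        1.68358341e+00, -1.03127006e-01]), 'qvel': array([ 0.00023851, -0.00276533, -0.00237437, -0.00038816,  0.0015162 ,
       -0.00106154]), 'joint_torque': array([ 2.54727653e-03, -3.41253591e+01, -3.03302050e+01,  7.20649632e-02,
        3.04261514e-02, -1.06333248e-04]), 'tool_pos': array([0.13579124, 0.53247298, 0.2043983 ]), 'ee_rot': array([-3.13958744e+00, -2.10353641e-04,  2.89183733e+00]), 'wrist_force': array([-0.29828144,  0.0970808 ,  0.03314832]), 'wrist_torque': array([0.05523372, 0.02751148, 0.01537563]), 'finger_force': 0.0, 'width': 0.09387111874871257}
```

View pics/scene0.png

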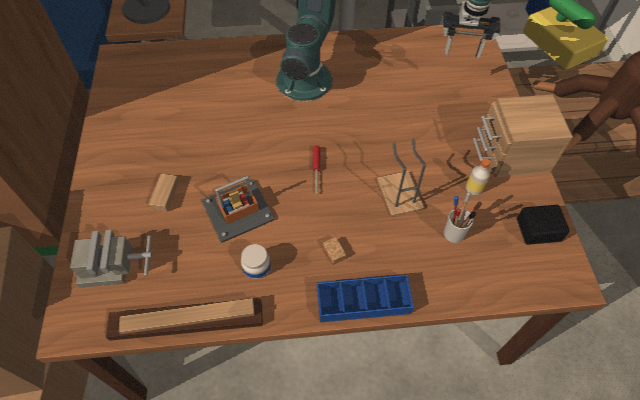

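View pics/top0.png

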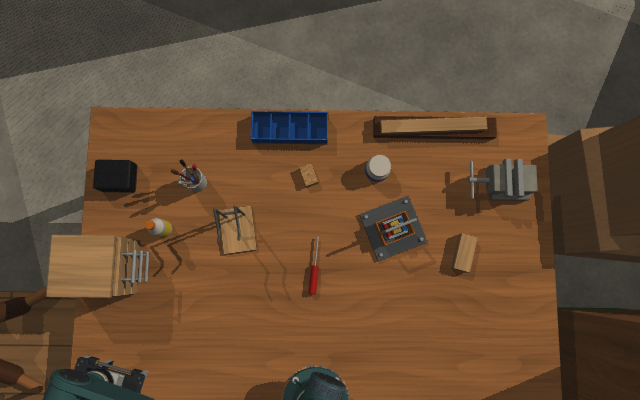

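The scene view shows the fixture with the orange guard at about (238,205) and the hook stand at (405,190). In the top view they are at (394,230) and (237,225). Next I measure both from both views.

```bash
python3 - <<'E'
from h import *
import pickle
d=pickle.load(open('d0.pkl','rb'))
def rect(P):
    r=cv2.minAreaRect(P[:,:2].astype(np.float32)*1000); return np.round(r[0],1),np.round(r[1],1),round(r[2],1)
def line(P):
    c=P.mean(0); u,s,v=np.linalg.svd(P-c); a=P@v[0]; 
    return c.round(4),v[0].round(3),np.degrees(np.arctan2(v[0][1],v[0][0])).round(1),np.ptp(a).round(4)
for n,roi,hr in(('top',(350,185,440,275),(205,195,265,265)),('scene',(190,165,285,250),(365,125,435,225))):
    s=d[n]; W=cloud(s); hsv=cv2.cvtColor(s['image'],cv2.COLOR_BGR2HSV)
    x0,y0,x1,y1=roi; w=W[y0:y1,x0:x1].reshape(-1,3); h=hsv[y0:y1,x0:x1].reshape(-1,3).astype(int)
    z=w[:,2]
    print(n,'ctr z',np.nanpercentile(z,[1,10,50,99]))
    plate=w[(z>.006)&(z<.018)&(h[:,1]<90)]; print(' plate',len(plate),rect(plate),plate[:,2].mean())
    bar=w[(z>.125)&(z<.17)]; print(' bar',len(bar),line(bar),bar[:,2].max())
    print(bar[np.argsort(bar[:,1])].round(3)[::3].tolist())
    for nm,m in(('orange',(h[:,0]>5)&(h[:,0]<16)&(h[:,1]>150)&(z>.03)),('red',((h[:,0]<4)|(h[:,0]>174))&(h[:,1]>140)&(z>.02)),('blue',(h[:,0]>98)&(h[:,0]<125)&(h[:,1]>120)&(z>.02)),('brass',(h[:,0]>17)&(h[:,0]<32)&(h[:,1]>90)&(z>.05))):
        p=w[m]; 
        if len(p)>2: print(' ',nm,len(p),np.median(p,0).round(4),rect(p))
    x0,y0,x1,y1=hr; w=W[y0:y1,x0:x1].reshape(-1,3); z=w[:,2]
    p=w[z>.17]; print(' hook>.17',len(p),rect(p)); p=p[np.argsort(-p[:,2])]; print(p.round(3)[:60:2].tolist())
    p=w[(z>.005)&(z<.04)]; print(' hook base',len(p),rect(p),np.median(p[:,2]))
    im=s['image']
    for k,(a,b,c,e) in enumerate((roi,hr)):
        cv2.imwrite(f'/tmp/{n}{k}.png',cv2.resize(im[b:e,a:c],(400,300)))
t=np.vstack([np.hstack([cv2.imread(f'/tmp/{n}{k}.png') for k in(0,1)]) for n in('top','scene')])
cv2.imwrite('pics/crops.png',t)
E
```

```text
top ctr z [-0.00853417 -0.00454152  0.00161258  0.1480627 ]
 plate 1708 (array([ 559.4, -252.9]), array([169.1, 180.3]), 21.8) 0.011488380922824235
 bar 108 (array([ 0.5547, -0.2503,  0.1504]), array([-0.384,  0.923, -0.014]), np.float64(112.6), np.float64(0.1052)) 0.15860219191846647
[[0.572, -0.301, 0.142], [0.574, -0.297, 0.15], [0.568, -0.294, 0.149], [0.568, -0.29, 0.152], [0.575, -0.288, 0.146], [0.568, -0.286, 0.156], [0.568, -0.284, 0.153], [0.568, -0.28, 0.154], [0.562, -0.278, 0.149], [0.568, -0.275, 0.148], [0.565, -0.272, 0.151], [0.559, -0.269, 0.147], [0.562, -0.266, 0.146], [0.562, -0.263, 0.148], [0.555, -0.261, 0.155], [0.558, -0.259, 0.154], [0.555, -0.256, 0.149], [0.555, -0.252, 0.155], [0.558, -0.249, 0.156], [0.555, -0.247, 0.152], [0.549, -0.244, 0.152], [0.546, -0.241, 0.149], [0.552, -0.238, 0.149], [0.549, -0.235, 0.148], [0.552, -0.232, 0.146], [0.545, -0.231, 0.154], [0.545, -0.228, 0.153], [0.545, -0.225, 0.154], [0.542, -0.222, 0.153], [0.546, -0.219, 0.15], [0.536, -0.216, 0.149], [0.542, -0.213, 0.15], [0.533, -0.211, 0.147], [0.536, -0.21, 0.151], [0.
[... 3163 characters left out ...]
[0.603, 0.247, 0.22], [0.51, 0.235, 0.218], [0.605, 0.244, 0.218], [0.594, 0.243, 0.217], [0.578, 0.305, 0.217], [0.589, 0.305, 0.217], [0.578, 0.302, 0.217], [0.593, 0.305, 0.217], [0.498, 0.291, 0.217], [0.515, 0.234, 0.215], [0.59, 0.247, 0.215], [0.588, 0.312, 0.215], [0.6, 0.251, 0.214], [0.502, 0.23, 0.214], [0.588, 0.245, 0.214], [0.594, 0.308, 0.214], [0.585, 0.248, 0.213], [0.503, 0.291, 0.213], [0.586, 0.304, 0.213], [0.582, 0.305, 0.212], [0.58, 0.244, 0.212], [0.58, 0.246, 0.212], [0.578, 0.306, 0.212], [0.505, 0.291, 0.211], [0.504, 0.234, 0.211], [0.601, 0.252, 0.21], [0.582, 0.243, 0.21]]
 hook base 1629 (array([463.1, 295.3]), array([245.8, 409.4]), 81.7) 0.012517630574940599
```

View pics/crops.png

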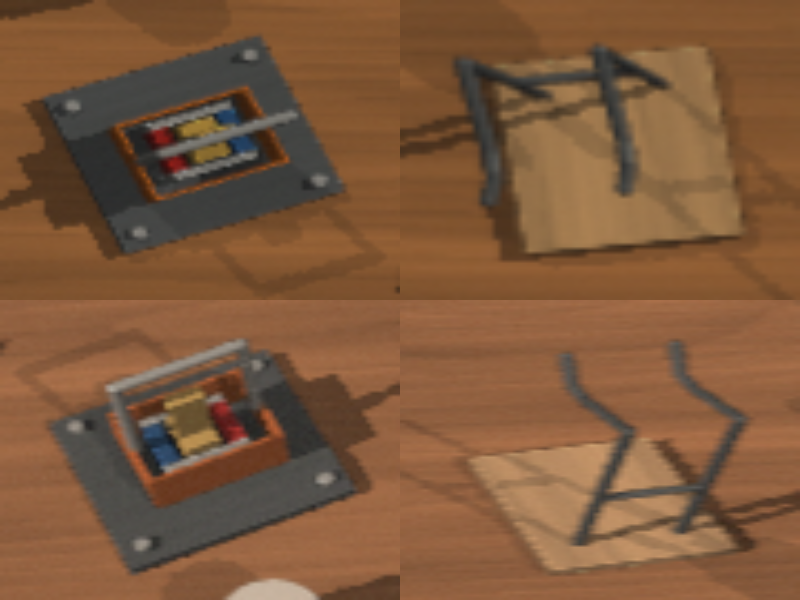

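The crops confirm the layout: bar over the block, red cheek toward the robot's left, and prong tips facing the robot. Measured values:

| Item | Position (m) | Yaw |
|---|---|---|
| Fixture | (0.559, -0.253) | about 22.2° |
| Bar axis | (0.557, -0.252, 0.147) | same as fixture |
| Hook seat | about (0.523, 0.267) | about 8.4° |

I start by raising the arm and turning the tool.

Request:
drive_tool(
  commands=[
    [0, 0, -1, 0, 0, 0.9],
    [0, 0, -1, 0, 0, 0.9],
    [0, 0, -1, 0, 0, 0.9],
    [0, 0, -1, 0, 0, 0.9],
    [0, 0, 0, 0, 0, 0.9],
    [0, 0, 0, 0, 0, 0.9],
    [0, 0, 0, 0, 0, 0.9],
    [0, 0, 0, 0, 0, 0.9],
    [0, 0, 0, 0, 0, 0.9],
    [0, 0, 0, 0, 0, 0.9],
    [0, 0, 0, 0, 0, 0.34],
    [0, 0, 0, 0, 0, 0],
  ],
  gripper=0,
)

```text
time: 1.6
tool_pos: [0.136, 0.5329, 0.3652]
ee_rot: [-3.141, 0.0, 1.959]
wrist_force: [0.3, -0.9, -0.2]
width: 0.0939
finger_force: 0.0
```

Request:
drive_tool(
  commands=[
    [-1, 0.1, 0, 0, 0, 0],
    [-1, 0.1, 0, 0, 0, 0],
    [-1, 0.1, 0, 0, 0, 0],
    [-1, 0.1, 0, 0, 0, 0],
    [-1, 0.1, 0, 0, 0, 0],
    [-1, 0.1, 0, 0, 0, 0],
    [-1, 0.1, 0, 0, 0, 0],
    [-1, 0.1, 0, 0, 0, 0],
    [-1, 0.1, 0, 0, 0, 0],
    [-1, 0.1, 0, 0, 0, 0],
    [-1, 0.1, 0, 0, 0, 0],
    [-1, 0.1, 0, 0, 0, 0],
    [-1, 0.1, 0, 0, 0, 0],
    [-1, 0.1, 0, 0, 0, 0],
    [-1, 0.1, 0, 0, 0, 0],
    [-1, 0.1, 0, 0, 0, 0],
    [-1, 0.1, 0, 0, 0, 0],
    [-1, 0.1, 0, 0, 0, 0],
    [-1, 0.1, 0, 0, 0, 0],
    [0, 0, 0, 0, 0, 0],
  ],
)

```text
time: 4.1
tool_pos: [0.4937, -0.1442, 0.3636]
ee_rot: [-3.139, -0.002, 1.955]
wrist_force: [0.1, -0.3, 0.3]
width: 0.0941
finger_force: 0.0
```

Request:
drive_tool(
  commands=[
    [-1, 0.15, 0.7, 0, 0, 0],
    [-1, 0.15, 0.7, 0, 0, 0],
    [-1, 0.15, 0.7, 0, 0, 0],
    [0, 0, 0, 0, 0, 0],
    [0, 0, 0, 0, 0, 0],
  ],
)

```text
time: 4.72
tool_pos: [0.555, -0.2455, 0.2824]
ee_rot: [3.141, -0.0, 1.959]
wrist_force: [-0.4, 0.9, 0.4]
width: 0.0937
finger_force: 0.0
```

```bash
cat >> h.py <<'E'
def wcloud(s):
    R,_=cv2.Rodrigues(np.array(s['rvec'],float)); t=np.array(s['tvec'],float).reshape(3)
    z=s['range_z'].astype(float); v,u=np.mgrid[:z.shape[0],:z.shape[1]]
    a=(u-s['cx'])/s['fx']; b=(v-s['cy'])/s['fy']; r=np.hypot(a,b)+1e-9
    k=np.tan(np.minimum(r,1.5))/r
    W=(np.stack([a*k*z,b*k*z,z],-1)-t)@R; W[(z<=0)|(r>1.4)]=np.nan
    return W
def fix(W,yaw,c,P=None):
    return (W-np.array(c))@np.array([[np.cos(yaw),-np.sin(yaw),0],[np.sin(yaw),np.cos(yaw),0],[0,0,1]])
E
python3 - <<'E'
from h import *
import pickle
s=snapshot('wrist'); o=get_obs(); pickle.dump((s,o),open('w1.pkl','wb')); cv2.imwrite('pics/w1.png',s['image'])
print(o['tool_pos'],o['ee_rot'])
W=wcloud(s); hsv=cv2.cvtColor(s['image'],cv2.COLOR_BGR2HSV).astype(int)
L=fix(W,.387,(.559,-.253,0)); x,y,z=L[...,0],L[...,1],L[...,2]
m=(abs(x)<.03)&(abs(y)<.06)&(z>.13)&(z<.17); p=L[m]
print('bar',m.sum(),np.median(p,0),np.percentile(p,[2,98],0)); 
for a in np.arange(-.045,.05,.015):
    q=p[abs(p[:,1]-a)<.006]; print(a,len(q),np.round(np.median(q,0),4) if len(q) else'')
m=(abs(x)<.02)&(abs(y)<.03)&(z>.1)&(z<.115); p=L[m]; print('tab',m.sum(),np.percentile(p,[2,50,98],0).round(4) if m.sum() else '')
m=(abs(x)<.12)&(abs(y)<.12)&(z>.006)&(z<.018)&(hsv[...,1]<90); p=L[m]; r=cv2.minAreaRect(p[:,:2].astype(np.float32)*1000);print('plate',r,np.median(p[:,2]))
E
```

```text
[ 0.55522055 -0.24537337  0.28344238] [3.13963061e+00 1.56090195e-03 1.95922669e+00]
bar 919 [-0.00127892  0.00669292  0.15041323] [[-0.00639249 -0.04654303  0.14695854]
 [ 0.00294648  0.05248774  0.15222352]]
-0.045 76 [-0.0013 -0.0439  0.1503]
-0.03 98 [-0.0013 -0.0301  0.1507]
-0.015 101 [-0.0013 -0.0149  0.1505]
0.0 107 [-0.0013  0.0004  0.1505]
0.015 112 [-0.0018  0.015   0.1504]
0.03 117 [-0.0012  0.0295  0.1505]
0.045 120 [-0.0017  0.0451  0.1504]
tab 71 [[ 0.0044 -0.0138  0.1037]
 [ 0.0056  0.0005  0.1072]
 [ 0.0068  0.0126  0.1088]]
plate ((1.1730194091796875, -1.596771240234375), (179.5357208251953, 168.9246368408203), 89.46517944335938) 0.011385166449718293
```

View pics/w1.png

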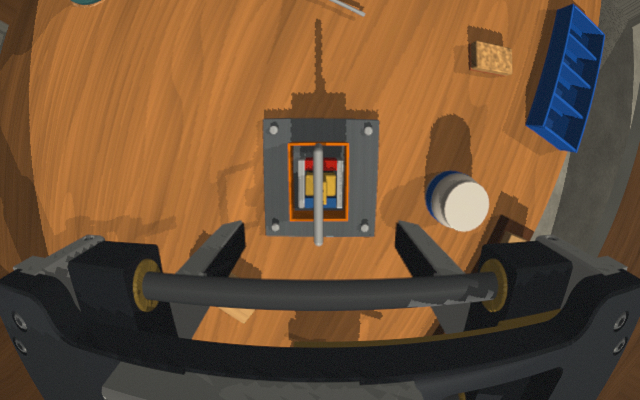

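The wrist view shows the bar vertical at column 318 with the block beneath it, so the yaw is right. Next I descend onto the bar and close.

Request:
drive_tool(
  commands=[
    [-0.2, 0, 0.8, 0, 0, 0],
    [0, 0, 0.8, 0, 0, 0],
    [0, 0, 0.8, 0, 0, 0],
    [0, 0, 0.8, 0, 0, 0],
    [0, 0, 0.66, 0, 0, 0],
    [0, 0, 0, 0, 0, 0],
    [0, 0, 0, 0, 0, 0],
  ],
)

```text
time: 5.65
tool_pos: [0.5592, -0.2538, 0.1299]
ee_rot: [3.139, 0.003, 1.959]
wrist_force: [0.4, -0.3, 0.3]
width: 0.0937
finger_force: 0.0
```

Request:
drive_tool(
  commands=[
    [0, 0, 0, 0, 0, 0],
    [0, 0, 0, 0, 0, 0],
    [0, 0, 0, 0, 0, 0],
    [0, 0, 0, 0, 0, 0],
    [0, 0, 0, 0, 0, 0],
    [0, 0, 0, 0, 0, 0],
    [0, 0, 0, 0, 0, 0],
    [0, 0, 0, 0, 0, 0],
  ],
  gripper=1,
)

```text
time: 6.65
tool_pos: [0.5582, -0.2539, 0.127]
ee_rot: [3.142, -0.0, 1.958]
wrist_force: [0.2, 0.7, -0.3]
width: 0.0175
finger_force: 0.0
```

Request:
drive_tool(
  commands=[
    [0, 0, 0, 0, 0, 0],
    [0, 0, 0, 0, 0, 0],
    [0, 0, 0, 0, 0, 0],
  ],
)

```text
time: 7.02
tool_pos: [0.558, -0.254, 0.127]
ee_rot: [-3.141, -0.0, 1.958]
wrist_force: [-0.5, -0.7, -0.1]
width: 0.0093
finger_force: 30.0
```

Request:
drive_tool(
  commands=[
    [0, 0, -0.3, 0, 0, 0],
    [0, 0, -0.6, 0, 0, 0],
    [0, 0, -0.6, 0, 0, 0],
    [0, 0, -0.6, 0, 0, 0],
    [0, 0, -0.6, 0, 0, 0],
    [0, 0, -0.6, 0, 0, 0],
    [0, 0, 0, 0, 0, 0],
  ],
)

```text
time: 7.9
tool_pos: [0.5592, -0.2544, 0.2623]
ee_rot: [3.138, 0.005, 1.958]
wrist_force: [0.9, -1.2, -2.0]
width: 0.009
finger_force: 30.0
```

Gripped and lifted. Now I turn to the stand's yaw and carry the guard to the near side of the prong tips.

Request:
drive_tool(
  commands=[
    [0, 0, 0, 0, 0, 0.8],
    [0, 0, 0, 0, 0, 0.8],
    [0, 0, 0, 0, 0, 0.8],
    [0.5, -0.03, 0, 0, 0, 0],
    [1, -0.06, 0, 0, 0, 0],
    [1, -0.06, 0, 0, 0, 0],
    [1, -0.06, 0, 0, 0, 0],
    [1, -0.06, 0, 0, 0, 0],
    [1, -0.06, 0, 0, 0, 0],
    [1, -0.06, 0, 0, 0, 0],
    [1, -0.06, 0, 0, 0, 0],
    [1, -0.06, 0, 0, 0, 0],
    [1, -0.06, 0, 0, 0, 0],
    [1, -0.06, 0, 0, 0, 0],
    [1, -0.06, 0, 0, 0, 0],
    [1, -0.06, 0, 0, 0, 0],
    [0.5, -0.03, 0, 0, 0, 0],
    [0, 0, 0, 0, 0, 0],
    [0, 0, 0, 0, 0, 0],
  ],
)

```text
time: 10.28
tool_pos: [0.4506, 0.2555, 0.2588]
ee_rot: [-3.141, 0.001, 1.718]
wrist_force: [0.2, -0.2, -2.3]
width: 0.0089
finger_force: 30.0
```

```bash
python3 - <<'E'
from h import *
import pickle
o=get_obs(); print(o['tool_pos'],o['ee_rot'],o['width'])
s={n:snapshot(n) for n in('wrist','top','scene')}; pickle.dump(s,open('w2.pkl','wb'))
cv2.imwrite('pics/w2.png',s['wrist']['image'])
for n in s:
    W=wcloud(s[n]) if n=='wrist' else cloud(s[n]); L=fix(W,.146,(.523,.267,0)); x,y,z=L[...,0],L[...,1],L[...,2]
    for sg in(1,-1):
        m=(abs(y-sg*.03)<.012)&(x>-.04)&(x<.09)&(z>.17)&(z<.235); p=L[m]
        print(n,sg,m.sum(),'x',np.percentile(p[:,0],[1,99]).round(4),'slope',np.polyfit(p[:,0],p[:,1],1).round(4))
        for a in np.arange(-.035,.085,.01):
            q=p[abs(p[:,0]-a)<.005]
            if len(q)>2: print('   %.3f'%a,len(q),np.median(q[:,1]).round(4),np.percentile(q[:,2],[10,90]).round(3))
    m=(x<.0)&(x>-.12)&(abs(y)<.06)&(z>.27)&(z<.292); p=L[m]; print('bar',m.sum(),np.percentile(p,[2,50,98],0).round(3) if m.sum() else '')
E
```

```text
[0.45058904 0.25547711 0.25880015] [-3.14109665e+00  5.59914163e-04  1.71846730e+00] 0.008929943864304722
wrist 1 1421 x [-0.0369  0.0725] slope [0.0106 0.0307]
   -0.035 189 0.0308 [0.175 0.189]
   -0.025 102 0.0307 [0.214 0.217]
   -0.015 83 0.0312 [0.201 0.212]
   -0.005 88 0.031 [0.192 0.199]
   0.005 104 0.0307 [0.191 0.194]
   0.015 108 0.031 [0.192 0.196]
   0.025 134 0.0308 [0.195 0.2  ]
   0.035 122 0.0307 [0.2   0.205]
   0.045 121 0.0314 [0.204 0.209]
   0.055 125 0.0308 [0.209 0.213]
   0.065 177 0.032 [0.177 0.216]
   0.075 68 0.0337 [0.181 0.218]
wrist -1 1297 x [-0.0365  0.0737] slope [ 0.005  -0.0284]
   -0.035 149 -0.0286 [0.173 0.189]
   -0.025 16 -0.0262 [0.209 0.214]
   -0.015 72 -0.0267 [0.199 0.21 ]
   -0.005 97 -0.0279 [0.191 0.199]
   0.005 97 -0.0287 [0.191 0.194]
   0.015 103 -0.0283 [0.191 0.196]
   0.025 106 -0.0286 [0.196 0.2  ]
   0.035 115 -0.0279 [0.199 0.204]
   0.045 113 -0.0283 [0.204 0.209]
   0.055 108 -0.0283 [0.208 0.212]
   0.065 213 -0.0279 [0.177 0.216]
   0.075 108 -0.026 [0.176 0.218]
bar 3265 [[-0.086 -0.046  0.272]
 [-0.072  0.01   0.283]
[... 999 characters left out ...]

   0.035 4 0.0277 [0.2   0.208]
   0.045 8 0.0289 [0.204 0.209]
   0.055 6 0.0298 [0.208 0.213]
   0.065 6 0.0286 [0.213 0.218]
   0.075 31 0.0284 [0.176 0.218]
scene -1 128 x [-0.0365  0.0779] slope [ 0.0077 -0.0312]
   -0.035 23 -0.0331 [0.175 0.19 ]
   -0.025 9 -0.031 [0.21  0.218]
   -0.015 13 -0.0306 [0.198 0.209]
   -0.005 11 -0.0314 [0.191 0.199]
   0.005 8 -0.0307 [0.188 0.196]
   0.015 4 -0.0289 [0.192 0.196]
   0.025 6 -0.031 [0.195 0.2  ]
   0.035 6 -0.0306 [0.2   0.203]
   0.045 8 -0.0301 [0.204 0.21 ]
   0.055 6 -0.0308 [0.205 0.214]
   0.065 6 -0.0299 [0.211 0.22 ]
   0.075 28 -0.0307 [0.177 0.218]
bar 92 [[-0.087 -0.052  0.27 ]
 [-0.068 -0.016  0.282]
 [-0.053  0.006  0.29 ]]
```

View pics/w2.png

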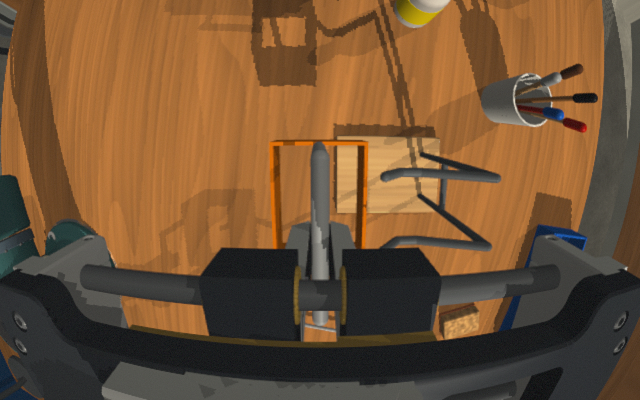

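The wrist view shows the guard hanging from the fingers (bar at column 320) and the prongs at right (columns 385–500), aligned with the tool. The trough lies within 2 mm of the estimate. Next I move in over the tips and lower.

Request:
drive_tool(
  commands=[
    [0, 0.4, 0, 0, 0, 0],
    [0, 0.5, 0, 0, 0, 0],
    [0, 0.5, 0, 0, 0, 0],
    [0, 0.45, 0, 0, 0, 0],
    [0, 0, 0.4, 0, 0, 0],
    [0, 0, 0.5, 0, 0, 0],
    [0, 0, 0.5, 0, 0, 0],
    [0, 0, 0.4, 0, 0, 0],
    [0, 0, 0, 0, 0, 0],
    [0, 0, 0, 0, 0, 0],
  ],
)

```text
time: 11.68
tool_pos: [0.5246, 0.2669, 0.1878]
ee_rot: [3.14, -0.0, 1.718]
wrist_force: [0.2, 0.1, -1.0]
width: 0.0087
finger_force: 30.0
```

Request:
drive_tool(
  commands=[
    [0, 0, 0.1, 0, 0, 0],
    [0, 0, 0.08, 0, 0, 0],
    [0, 0, 0, 0, 0, 0],
    [0, 0, 0, 0, 0, 0],
  ],
)

```text
time: 12.18
tool_pos: [0.5244, 0.2668, 0.18]
ee_rot: [3.141, -0.0, 1.718]
wrist_force: [-0.3, 0.4, -1.6]
width: 0.0087
finger_force: 30.0
```

Request:
drive_tool(
  commands=[
    [0, 0, 0.06, 0, 0, 0],
    [0, 0, 0, 0, 0, 0],
    [0, 0, 0, 0, 0, 0],
  ],
)

```text
time: 12.55
tool_pos: [0.5246, 0.2669, 0.1785]
ee_rot: [3.14, -0.0, 1.718]
wrist_force: [-0.0, -0.1, 3.1]
width: 0.0088
finger_force: 30.0
```

```bash
python3 - <<'E'
from h import *
import pickle
print([get_obs()['wrist_force'].round(2).tolist()])
s=snapshot('scene'); W=cloud(s); L=fix(W,.146,(.523,.267,0)); x,y,z=L[...,0],L[...,1],L[...,2]
m=(abs(x)<.03)&(y>.034)&(y<.056)&(z>.17)&(z<.215); print('bar end',m.sum(),np.median(L[m],0).round(4))
w=snapshot('wrist'); L=fix(wcloud(w),.146,(.523,.267,0)); x,y,z=L[...,0],L[...,1],L[...,2]
m=(abs(x)<.03)&(abs(y-.046)<.008)&(z>.17)&(z<.225); print('w bar end',m.sum(),np.median(L[m],0).round(4),np.percentile(L[m][:,2],95))
m=(abs(x)<.03)&(abs(y-.022)<.004)&(z>.17)&(z<.225); print('w bar in',m.sum(),np.median(L[m],0).round(4),np.percentile(L[m][:,2],95))
E
```

```text
[[-0.04, -0.13, 3.11]]
bar end 0 [nan nan nan]
w bar end 622 [0.0022 0.0462 0.2019] 0.20364329167372985
w bar in 294 [0.0024 0.0219 0.202 ] 0.203572735369086
  return _methods._mean(a, axis=axis, dtype=dtype,
  ret = um.true_divide(
```

The bar is resting in the trough: the wrist force is +3 N and its top is at about 0.203 m. Now I release and lift away.

Request:
drive_tool(
  commands=[
    [0, 0, 0, 0, 0, 0],
    [0, 0, 0, 0, 0, 0],
    [0, 0, 0, 0, 0, 0],
    [0, 0, 0, 0, 0, 0],
    [0, 0, 0, 0, 0, 0],
    [0, 0, 0, 0, 0, 0],
    [0, 0, 0, 0, 0, 0],
    [0, 0, 0, 0, 0, 0],
    [0, 0, -0.4, 0, 0, 0],
    [0, 0, -0.7, 0, 0, 0],
    [0, 0, -0.8, 0, 0, 0],
    [0, 0, -0.8, 0, 0, 0],
    [0, 0, 0, 0, 0, 0],
  ],
  gripper=0.5,
)

```text
time: 14.28
tool_pos: [0.5257, 0.2673, 0.2902]
ee_rot: [3.133, -0.002, 1.718]
wrist_force: [0.6, -0.0, -0.1]
width: 0.0467
finger_force: 0.0
```

```bash
python3 - <<'E'
from h import *
print(get_obs()['tool_pos'])
for n in('wrist','top','scene'):
    s=snapshot(n); W=wcloud(s) if n=='wrist' else cloud(s)
    L=fix(W,.146,(.523,.267,0)); x,y,z=L[...,0],L[...,1],L[...,2]
    m=(abs(x)<.04)&(abs(y)<.06)&(z>.198)&(z<.21)&~((abs(abs(y)-.03)<.007)); print(n,'bar',m.sum(),np.median(L[m],0).round(4),np.percentile(L[m],[3,97],0).round(3).tolist())
    hsv=cv2.cvtColor(s['image'],cv2.COLOR_BGR2HSV).astype(int)
    m=(abs(x)<.1)&(abs(y)<.09)&(z>.05)&(z<.13)&(hsv[...,0]>5)&(hsv[...,0]<16)&(hsv[...,1]>150);print(m.sum(),np.percentile(L[m],[3,97],0).round(3).tolist())
E
```

```text
[0.52566842 0.26728229 0.29021584]
wrist bar 934 [0.0028 0.0049 0.2022] [[-0.002, -0.046, 0.199], [0.007, 0.052, 0.204]]
1597 [[-0.037, -0.05, 0.065], [0.042, 0.055, 0.109]]
top bar 33 [-0.0004 -0.0184  0.2025] [[-0.004, -0.047, 0.198], [0.004, -0.004, 0.206]]
129 [[-0.04, -0.051, 0.067], [0.039, 0.013, 0.113]]
scene bar 73 [0.0047 0.002  0.2035] [[-0.001, -0.049, 0.199], [0.009, 0.05, 0.207]]
576 [[-0.038, -0.052, 0.065], [0.044, 0.053, 0.111]]
```

The guard hangs level in the trough: bar about 3 mm from the seat, frame symmetric, nothing gripped. Back to the block, this time gripping the tab across y so that leaning is transmitted firmly.

Request:
drive_tool(
  commands=[
    [-0.5, -0.04, 0, 0, 0, 0],
    [-1, -0.08, 0, 0, 0, 0],
    [-1, -0.08, 0, 0, 0, 0],
    [-1, -0.08, 0, 0, 0, 0],
    [-1, -0.08, 0, 0, 0, 0],
    [-1, -0.08, 0, 0, 0, 0],
    [-1, -0.08, 0, 0, 0, 0],
    [-1, -0.08, 0, 0, 0, 0],
    [-1, -0.08, 0, 0, 0, 0],
    [-1, -0.08, 0, 0, 0, 0],
    [-1, -0.08, 0, 0, 0, 0],
    [-1, -0.08, 0, 0, 0, 0],
    [-1, -0.08, 0, 0, 0, 0],
    [-0.5, -0.04, 0, 0, 0, 0],
    [0, 0, 0, 0, 0, 0.95],
    [0, 0, 0, 0, 0, 0.95],
    [0, 0, 0, 0, 0, 0.95],
    [0, 0, 0, 0, 0, 0.95],
    [0, 0, 0, 0, 0, 0.95],
    [0, 0, 0, 0, 0, 0.95],
  ],
  gripper=0.3,
)

```text
time: 16.92
tool_pos: [0.5588, -0.2533, 0.2849]
ee_rot: [-3.14, -0.0, 1.145]
wrist_force: [0.0, 0.5, -0.3]
width: 0.0656
finger_force: 0.0
```

Request:
drive_tool(
  commands=[
    [0, 0, 0, 0, 0, 0.95],
    [0, 0, 0, 0, 0, 0.95],
    [0, 0, 0, 0, 0, 0.95],
    [0, 0, 0, 0, 0, 0.95],
    [0, 0, 0, 0, 0, 0.95],
    [0, 0, 0, 0, 0, 0.95],
    [0, 0, 0, 0, 0, 0.95],
    [0, 0, 0, 0, 0, 0.95],
    [0, 0, 0, 0, 0, 0],
    [0, 0, 0, 0, 0, 0],
  ],
)

```text
time: 18.18
tool_pos: [0.5591, -0.2535, 0.2852]
ee_rot: [-3.141, 0.0, 0.389]
wrist_force: [-0.5, 0.4, 0.0]
width: 0.0656
finger_force: 0.0
```

```bash
python3 - <<'E'
from h import *
import pickle
o=get_obs(); print(o['tool_pos'],o['ee_rot'],o['wrist_force'],o['width'])
for n in('wrist','top','scene'):
    s=snapshot(n); W=wcloud(s) if n=='wrist' else cloud(s)
    if n=='wrist': cv2.imwrite('pics/w3.png',s['image'])
    hsv=cv2.cvtColor(s['image'],cv2.COLOR_BGR2HSV).astype(int)
    L=fix(W,.387,(.559,-.253,0)); x,y,z=L[...,0],L[...,1],L[...,2]; h=hsv[...,0];sa=hsv[...,1]
    def r(nm,m):
        p=L[m]
        if len(p)<5: print(n,nm,len(p)); return
        q=cv2.minAreaRect(p[:,:2].astype(np.float32)*1000); print(n,nm,len(p),np.round(q[0],1),np.round(q[1],1),round(q[2],1),'z',np.median(p[:,2]).round(4),'lohi',np.percentile(p[:,:2],[2,98],0).round(4).tolist())
    b=(abs(x)<.03)&(abs(y)<.04)
    r('tab top',b&(z>.098)&(z<.116))
    r('shoulder',b&(z>.05)&(z<.066)&(h>15)&(h<35)&(sa>80))
    r('red',b&(z>.04)&(z<.058)&((h<4)|(h>174))&(sa>130))
    r('blue',b&(z>.04)&(z<.058)&(h>98)&(h<125)&(sa>110))
    r('plate',(abs(x)<.12)&(abs(y)<.12)&(z>.006)&(z<.018)&(sa<90))
E
```

```text
[ 0.55910001 -0.25354045  0.28520802] [-3.14094787e+00  2.53934756e-04  3.89380299e-01] [-0.48193749  0.38762061  0.04057615] 0.06563894651143462
wrist tab top 285 [ 1.5 -1.6] [27.3 13. ] 89.9 z 0.1071 lohi [[-0.0048, -0.015], [0.0078, 0.0119]]
wrist shoulder 279 [ 1.8 -1.9] [39.2 25.6] 0.1 z 0.0573 lohi [[-0.0175, -0.0144], [0.0213, 0.0108]]
wrist red 332 [ 1.5 24.6] [13.9 41.6] 89.3 z 0.0493 lohi [[-0.0191, 0.0177], [0.0221, 0.0314]]
wrist blue 320 [  1.5 -27.7] [13.8 41.9] 88.9 z 0.0493 lohi [[-0.0187, -0.034], [0.0222, -0.0207]]
wrist plate 10954 [ 1.5 -1.5] [179.3 169. ] 89.7 z 0.0114 lohi [[-0.079, -0.0877], [0.083, 0.0844]]
top tab top 0
top shoulder 0
top red 50 [ 0.4 27. ] [12.2 42.5] 88.9 z 0.0487 lohi [[-0.0197, 0.021], [0.0204, 0.0329]]
top blue 0
top plate 1285 [0.2 0.3] [179.8 168.4] 89.6 z 0.0115 lohi [[-0.0812, -0.0847], [0.0822, 0.0878]]
scene tab top 51 [ 2.5 -1.5] [18.3 27.4] 1.3 z 0.1055 lohi [[-0.0047, -0.0149], [0.0117, 0.0117]]
scene shoulder 63 [ 5.1 -1.3] [39.4 27.6] 0.9 z 0.0568 lohi [[-0.0091, -0.0151], [0.0243, 0.0119]]
scene red 51 [ 2.8 24. ] [41.3 14.1] 0.3 z 0.049 lohi [[-0.0178, 0.0176], [0.0234, 0.0311]]
scene blue 51 [  1.4 -26.6] [15.7 40.5] 89.0 z 0.0489 lohi [[-0.0161, -0.034], [0.0208, -0.019]]
scene plate 1925 [ 2.3 -0.9] [180.  174.1] 89.5 z 0.0112 lohi [[-0.0793, -0.0882], [0.0859, 0.0858]]
```

View pics/w3.png

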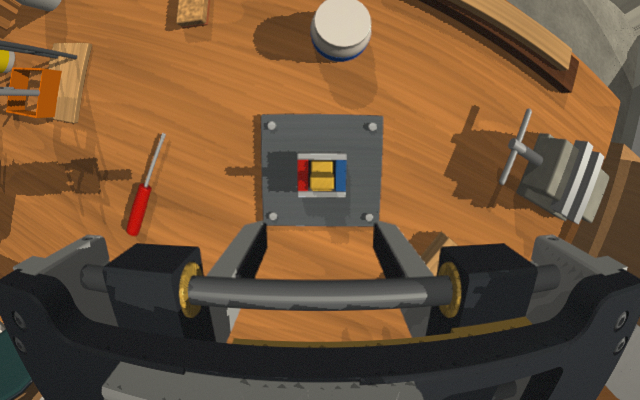

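The wrist view shows the block's tab at (322,178) centred between the red cheek (left) and blue cheek (right), aligned with the fingers. Next I descend and pinch.

Request:
drive_tool(
  commands=[
    [0.04, 0.01, 0.8, 0, 0, 0],
    [0, 0, 0.8, 0, 0, 0],
    [0, 0, 0.8, 0, 0, 0],
    [0, 0, 0.8, 0, 0, 0],
    [0, 0, 0.8, 0, 0, 0],
    [0, 0, 0.7, 0, 0, 0],
    [0, 0, 0.6, 0, 0, 0],
    [0, 0, 0, 0, 0, 0],
    [0, 0, 0, 0, 0, 0],
  ],
)

```text
time: 19.45
tool_pos: [0.5616, -0.2538, 0.0746]
ee_rot: [3.14, -0.001, 0.388]
wrist_force: [0.2, 0.5, 1.2]
width: 0.0658
finger_force: 0.0
```

Request:
drive_tool(
  commands=[
    [0, 0, 0, 0, 0, 0],
    [0, 0, 0, 0, 0, 0],
    [0, 0, 0, 0, 0, 0],
    [0, 0, 0, 0, 0, 0],
    [0, 0, 0, 0, 0, 0],
    [0, 0, 0, 0, 0, 0],
    [0, 0, 0, 0, 0, 0],
    [0, 0, 0, 0, 0, 0],
  ],
  gripper=1,
)

```text
time: 20.45
tool_pos: [0.5614, -0.2543, 0.0738]
ee_rot: [3.14, -0.001, 0.387]
wrist_force: [1.7, -4.0, -0.0]
width: 0.0275
finger_force: 30.0
```

Pinched: opening 27.5 mm, 30 N. First lean toward red, with a slight lift.

Request:
drive_tool(
  commands=[
    [0, -0.04, -0.01, -0.4, 0, 0],
    [0, -0.04, -0.01, -0.4, 0, 0],
    [0, -0.04, -0.01, -0.4, 0, 0],
    [0, 0, 0, 0, 0, 0],
  ],
)

```text
time: 20.95
tool_pos: [0.5593, -0.249, 0.0751]
ee_rot: [3.017, -0.0, 0.389]
wrist_force: [2.6, -5.9, -0.5]
width: 0.0277
finger_force: 30.0
```

Request:
drive_tool(
  commands=[
    [0, 0.04, -0.02, 0.4, 0, 0],
    [0, 0.04, -0.02, 0.4, 0, 0],
    [0, 0.04, -0.02, 0.4, 0, 0],
    [0, 0.04, -0.02, 0.4, 0, 0],
    [0, 0.04, -0.02, 0.4, 0, 0],
    [0, 0.04, -0.02, 0.4, 0, 0],
    [0, 0, 0, 0, 0, 0],
  ],
)

```text
time: 21.82
tool_pos: [0.563, -0.2584, 0.0776]
ee_rot: [-3.023, 0.0, 0.387]
wrist_force: [2.4, -5.9, -4.0]
width: 0.0282
finger_force: 30.0
```

Request:
drive_tool(
  commands=[
    [0, -0.04, -0.03, -0.4, 0, 0],
    [0, -0.04, -0.03, -0.4, 0, 0],
    [0, -0.04, -0.03, -0.4, 0, 0],
    [0, -0.04, -0.03, -0.4, 0, 0],
    [0, -0.04, -0.03, -0.4, 0, 0],
    [0, -0.04, -0.03, -0.4, 0, 0],
    [0, 0, 0, 0, 0, 0],
  ],
)

```text
time: 22.7
tool_pos: [0.5566, -0.2464, 0.0808]
ee_rot: [3.028, 0.005, 0.389]
wrist_force: [4.0, -4.8, -14.1]
width: 0.0276
finger_force: 30.0
```

```bash
cat > chk.py <<'E'
from h import *
o=get_obs(); print(o['tool_pos'].round(4),o['ee_rot'].round(3),o['wrist_force'].round(1))
for n in('wrist','scene'):
    s=snapshot(n); W=wcloud(s) if n=='wrist' else cloud(s)
    hsv=cv2.cvtColor(s['image'],cv2.COLOR_BGR2HSV).astype(int); h=hsv[...,0];sa=hsv[...,1]
    L=fix(W,.387,(.5605,-.254,0)); x,y,z=L[...,0],L[...,1],L[...,2]
    def r(nm,m):
        p=L[m]
        if len(p)>5: print(n,nm,len(p),np.median(p,0).round(4),'2-98%',np.percentile(p,[2,98],0).round(4).tolist())
        else: print(n,nm,len(p))
    b=(abs(x)<.035)&(abs(y)<.05)
    r('brass',b&(z>.05)&(h>15)&(h<35)&(sa>80))
    r('red',b&(z>.04)&(z<.058)&((h<4)|(h>174))&(sa>130))
    r('plate',(abs(x)<.12)&(abs(y)<.12)&(z>.004)&(z<.02)&(sa<90))
E
python3 chk.py
```

```text
[ 0.5566 -0.2464  0.0808] [3.028 0.005 0.389] [  4.   -4.8 -14.1]
wrist brass 6817 [0.0174 0.0107 0.1149] 2-98% [[-0.0057, -0.0099, 0.0604], [0.0318, 0.0446, 0.2081]]
wrist red 554 [0.0109 0.0291 0.0493] 2-98% [[0.0002, 0.0226, 0.0479], [0.0205, 0.0356, 0.0507]]
wrist plate 23054 [0.0396 0.0127 0.0114] 2-98% [[-0.0404, -0.0827, 0.01], [0.0816, 0.0894, 0.0134]]
scene brass 222 [0.0055 0.0079 0.0913] 2-98% [[-0.0164, -0.0136, 0.0527], [0.03, 0.0286, 0.2737]]
scene red 24 [0.0067 0.0316 0.049 ] 2-98% [[-0.0055, 0.0266, 0.0452], [0.0201, 0.036, 0.053]]
scene plate 1963 [ 0.025  -0.0111  0.0116] 2-98% [[-0.0807, -0.0832, 0.0052], [0.0836, 0.0907, 0.0183]]
```

The pull reached 14 N, the arm sagged, and the fixture crept about 4 mm. I rock back without extra lift so the stored stretch climbs out.

Request:
drive_tool(
  commands=[
    [0, 0.045, 0, 0.4, 0, 0],
    [0, 0.045, 0, 0.4, 0, 0],
    [0, 0.045, 0, 0.4, 0, 0],
    [0, 0.045, 0, 0.4, 0, 0],
    [0, 0.045, 0, 0.4, 0, 0],
    [0, 0.045, 0, 0.4, 0, 0],
    [0, 0, 0, 0, 0, 0],
  ],
)

```text
time: 23.68
tool_pos: [0.5616, -0.2585, 0.0852]
ee_rot: [-3.016, 0.004, 0.387]
wrist_force: [-2.5, 0.9, -10.0]
width: 0.0277
finger_force: 30.0
```

Request:
drive_tool(
  commands=[
    [0, -0.045, -0.01, -0.4, 0, 0],
    [0, -0.045, -0.01, -0.4, 0, 0],
    [0, -0.045, -0.01, -0.4, 0, 0],
    [0, -0.045, -0.01, -0.4, 0, 0],
    [0, -0.045, -0.01, -0.4, 0, 0],
    [0, -0.045, -0.01, -0.4, 0, 0],
    [0, 0, 0, 0, 0, 0],
  ],
)

```text
time: 24.55
tool_pos: [0.5574, -0.247, 0.0886]
ee_rot: [3.024, 0.002, 0.389]
wrist_force: [-5.4, 1.5, -13.8]
width: 0.0275
finger_force: 30.0
```

Request:
drive_tool(
  commands=[
    [0, 0.05, -0.01, 0.4, 0, 0],
    [0, 0.05, -0.01, 0.4, 0, 0],
    [0, 0.05, -0.01, 0.4, 0, 0],
    [0, 0.05, -0.01, 0.4, 0, 0],
    [0, 0.05, -0.01, 0.4, 0, 0],
    [0, 0.05, -0.01, 0.4, 0, 0],
    [0, 0, 0, 0, 0, 0],
  ],
)

```text
time: 25.42
tool_pos: [0.5629, -0.2597, 0.0919]
ee_rot: [-3.02, 0.002, 0.388]
wrist_force: [-6.5, 2.5, -11.4]
width: 0.0278
finger_force: 30.0
```

Request:
drive_tool(
  commands=[
    [0, -0.05, -0.01, -0.4, 0, 0],
    [0, -0.05, -0.01, -0.4, 0, 0],
    [0, -0.05, -0.01, -0.4, 0, 0],
    [0, -0.05, -0.01, -0.4, 0, 0],
    [0, -0.05, -0.01, -0.4, 0, 0],
    [0, -0.05, -0.01, -0.4, 0, 0],
    [0, 0, 0, 0, 0, 0],
  ],
)

```text
time: 26.3
tool_pos: [0.5608, -0.2476, 0.0988]
ee_rot: [3.018, -0.005, 0.39]
wrist_force: [-3.2, 0.3, -2.7]
width: 0.0278
finger_force: 30.0
```

Request:
drive_tool(
  commands=[
    [0, 0.05, -0.01, 0.4, 0, 0],
    [0, 0.05, -0.01, 0.4, 0, 0],
    [0, 0.05, -0.01, 0.4, 0, 0],
    [0, 0.05, -0.01, 0.4, 0, 0],
    [0, 0.05, -0.01, 0.4, 0, 0],
    [0, 0.05, -0.01, 0.4, 0, 0],
    [0, 0, 0, 0, 0, 0],
  ],
)

```text
time: 27.18
tool_pos: [0.5663, -0.2614, 0.1021]
ee_rot: [-3.029, -0.006, 0.387]
wrist_force: [-3.8, 2.2, 3.5]
width: 0.0278
finger_force: 30.0
```

```bash
python3 chk.py
```

```text
[ 0.5663 -0.2614  0.1021] [-3.029 -0.006  0.387] [-3.8  2.2  3.5]
wrist brass 6840 [ 0.0205 -0.0114  0.1359] 2-98% [[-0.0027, -0.0469, 0.0639], [0.0338, 0.0101, 0.2298]]
wrist red 614 [0.0075 0.0283 0.0493] 2-98% [[-0.0059, 0.0219, 0.0414], [0.0202, 0.0354, 0.0507]]
wrist plate 20046 [ 0.0383 -0.006   0.0114] 2-98% [[-0.0667, -0.0837, 0.0099], [0.0816, 0.0888, 0.0133]]
scene brass 220 [ 0.0093 -0.0062  0.0997] 2-98% [[-0.0051, -0.0459, 0.053], [0.0243, 0.0106, 0.2308]]
scene red 50 [-0.0016  0.0291  0.049 ] 2-98% [[-0.0207, 0.0224, 0.0426], [0.0193, 0.036, 0.0549]]
scene plate 1992 [ 0.0252 -0.0053  0.0114] 2-98% [[-0.0805, -0.0832, 0.0052], [0.0841, 0.0903, 0.0179]]
```

The block is out of the pads' grip: 28 mm up with almost no pull. Now I straighten and centre it, then lift clear.

Request:
drive_tool(
  commands=[
    [-0.02, -0.1, -0.03, -0.38, 0, 0],
    [-0.02, -0.1, -0.03, -0.38, 0, 0],
    [-0.02, -0.1, -0.03, -0.38, 0, 0],
    [0, 0, 0, 0, 0, 0],
  ],
)

```text
time: 27.78
tool_pos: [0.557, -0.2487, 0.1022]
ee_rot: [-3.136, -0.001, 0.389]
wrist_force: [-0.2, 0.7, -2.4]
width: 0.0278
finger_force: 30.0
```

Request:
drive_tool(
  commands=[
    [0, 0, -0.1, 0, 0, 0],
    [0, 0, -0.1, 0, 0, 0],
    [0, 0, -0.1, 0, 0, 0],
    [0, 0, -0.1, 0, 0, 0],
    [0, 0, -0.1, 0, 0, 0],
    [0, 0, -0.1, 0, 0, 0],
    [0, 0, 0, 0, 0, 0],
    [0, 0, 0, 0, 0, 0],
  ],
)

```text
time: 28.78
tool_pos: [0.557, -0.2504, 0.126]
ee_rot: [-3.135, 0.0, 0.388]
wrist_force: [0.1, -0.3, -3.7]
width: 0.0277
finger_force: 30.0
```

Request:
drive_tool(
  commands=[
    [0, 0, -0.1, 0, 0, 0],
    [0, 0, -0.08, 0, 0, 0],
    [0, 0, 0, 0, 0, 0],
    [0, 0, 0, 0, 0, 0],
    [0, 0, 0, 0, 0, 0],
  ],
)

```text
time: 29.4
tool_pos: [0.5571, -0.2504, 0.1331]
ee_rot: [-3.135, 0.0, 0.388]
wrist_force: [-0.1, 0.3, -2.6]
width: 0.0277
finger_force: 30.0
```

```bash
python3 chk.py; python3 - <<'E'
from h import *
a=snapshot('scene');cv2.imwrite('pics/end.png',np.vstack([cv2.resize(a['image'][150:250,180:440],(780,300)),cv2.resize(snapshot('top')['image'][150:290,180:460],(600,300))[:, :].copy() if 0 else cv2.resize(snapshot('top')['image'][170:280,180:466],(780,300))]))
L=fix(cloud(a),.146,(.523,.267,0)); x,y,z=L[...,0],L[...,1],L[...,2]
m=(abs(x)<.04)&(abs(y)<.06)&(z>.198)&(z<.21)&~((abs(abs(y)-.03)<.007)); print('bar',m.sum(),np.median(L[m],0).round(4))
print(get_obs()['qvel'].round(4),get_obs()['time'])
E
```

```text
[ 0.5571 -0.2504  0.1331] [-3.135  0.     0.388] [-0.1  0.3 -2.6]
wrist brass 7271 [0.0165 0.0042 0.1671] 2-98% [[-0.0068, -0.0285, 0.0904], [0.0301, 0.0369, 0.2605]]
wrist red 574 [0.0044 0.0297 0.0494] 2-98% [[-0.0173, 0.0223, 0.0479], [0.0202, 0.0357, 0.0507]]
wrist plate 17916 [0.0345 0.0023 0.0114] 2-98% [[-0.0527, -0.0834, 0.0099], [0.0815, 0.0894, 0.0135]]
scene brass 278 [0.0055 0.0042 0.1261] 2-98% [[-0.0172, -0.0303, 0.0731], [0.0248, 0.0207, 0.2629]]
scene red 38 [0.0076 0.0319 0.0483] 2-98% [[-0.0221, 0.0226, 0.0419], [0.0193, 0.0357, 0.0543]]
scene plate 2061 [ 0.0199 -0.0053  0.0115] 2-98% [[-0.0803, -0.0831, 0.0051], [0.0835, 0.0902, 0.018]]
bar 78 [ 4.400e-03 -1.000e-04  2.024e-01]
[-0.0001  0.0002 -0.0008  0.0003 -0.0015 -0.0011] 29.6
```

View pics/end.png

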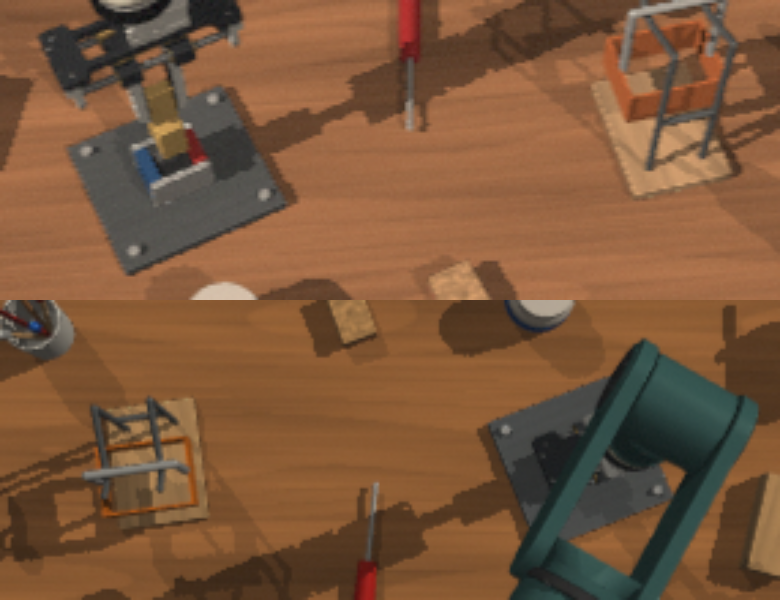

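The final view shows the block upright over the socket with its underside at about 0.072 m, the fixture flat about 4 mm from its start, and the guard hung on both prongs. I'm handing the job in.

```bash
python3 -c "
from bench import close_job
print(close_job())"
```

```text
the job is handed in; nothing more can be done
None
```

The job is handed in at about 29.6 s: the guard hangs released on both hooks, and the rocked-free block is held upright about 2 cm above its socket; the fixture stayed flat and crept about 4 mm (no verdict was returned).

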